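# Snap a key tag's stud home in clamped pliers

### The job

Stand the dark walnut key tag in the pocket between the jaws of the clamped blue pliers, with its raised brass snap button facing the moving jaw, and let go of it. Then squeeze the pliers by pushing the free handle towards the clamped one, near its end, until the button clicks home; go gently and stop at the click, for much more force would spoil the stud. Let the handle spring fully open again, leave the tag standing in its pocket, never press the button with the gripper, and leave the other things where they are.

Things in the scene. Friction and masses are not known exactly. Their poses are not given: they have to be found in the camera images.
- tag: Dark walnut key tag to be worked: loose upright block, 40 (own x) x 16 (own y) x 76 mm tall, 65 to 100 g. Origin: centre of its underside, z up. Grip its upper 30 mm, across the thickness or the width; a brass eyelet near the top is only decoration.
- button (a point): Place of the raised brass snap button: the point on the tag's -y face, 28 mm above its underside, where the button (16 mm across) comes out along the tag's -y. Its front stands 5 to 16 mm proud of the face at the start: this differs from tag to tag and is not told.
- snap (a joint): Travel of the button: 0 = open (at the start), 0.004 m = clicked home. It resists with about 16 N at the button at first, ever less as it goes in; by about 0.003 m it jumps home by itself with a click (the push drops off) and stays. Then it is solid.
- pliers: Pliers held flat on a wood block by a small clamp, fixed to the bench, 245 mm long. Origin on the bench under the hinge pin, z up; jaws to own +x, handles to own -x. Clamped handle on the -y side, free one on +y; still jaw on the +y side of the pocket, moving jaw, ending in an upright round steel die, on -y. Jaw and die tops 61 mm or less above the bench, clamp top 76 mm.
- nest (a point): Centre of the pocket's floor, 73.5 mm from the pin along the pliers' +x, 4 mm to +y, 22 mm above the bench. Pocket: chamfered recess 44 (pliers x) x 20 mm, 14 mm deep, rim 36 mm above the bench. The tag stands in it with its axes along the pliers' axes, so the button faces the pliers' -y. With the pliers open, 8 mm or more stay between button and die.
- handle (a joint): Angle of the pliers' free handle: 0 = sprung open, growing as it closes (counter-clockwise from above, about an upright pin over the pliers' origin), at most 0.5 rad. A spring opens it by itself (1.5 to 3 N near its end). The die meets the button somewhere between 0.10 and 0.32 rad; the click comes about 0.05 rad later.
- handle_push (a point): Where to push the free handle: on its middle line, 115 mm from the pin, 47 mm above the bench. The blue handle is 13 mm thick, 18 mm tall (38 to 56 mm above the bench) and goes on 20 mm past this point; the bench beneath is free. Open, it stands 0.50 rad off the pliers' -x, towards +y. Here the click takes some 10 to 13 N; over 18 N is too much.
- tag_done: Bystander: pale wood key tag of the same shape, its button already home (3 mm proud). Origin: centre of its underside.
- glue: Bystander: yellow glue bottle, 48 mm across, 120 mm tall, with a red cap. Origin: centre of its underside.
- cup: Bystander: blue ceramic cup, 72 mm across, 90 mm tall. Origin: centre of its underside.
- screwdriver: Bystander: red-handled screwdriver lying on the bench, about 200 mm long. Origin: on the bench under it.
Mind the look-alikes: they are no part of the job. Of the things like the tag, leave any that is green, pink or purple; of the rest the larger one is meant.

How it is judged:
By the outcome, as a careful person would: the job done as asked, in the order asked, and still so for the second after the job is handed in, with the robot touching nothing.
It also fails if it takes over 70 s, if anything falls off the work surface, if the arm or the gripper's body presses on something with over 40 N, if the wrist force passes 120 N, or if a joint passes its speed limit or range.

### The arm

A 6-joint arm with a two-finger parallel gripper is mounted at the origin on the work surface. World frame = base frame: x ahead of the robot, y to its left, z up, the work surface at z = 0. Lengths are in mm, angles in rad, forces in N, time in s.
With the tool pointing down it reaches from about 300 to 775 mm from the base axis. Payload 14.6 kg.
Tool frame: the origin (TCP) lies midway between the tips of the shut fingers; the grasp point (between the pads) lies 19 mm behind it (manip.hold_point_z is the distance from the TCP to the grasp point, in mm); z points along the fingers, y is the direction in which the jaws open and shut (so a half turn about z gives the same grasp; the last joint's range is limited). The gripper opens to 94 mm and grips with 3 to 60 N. Pads are 16 mm wide; open, the fingers measure 119 mm over their backs; the gripper's body (75 mm by 177 mm) begins 78 mm behind the grasp point.
Start: joints at [-1.327, 0.3, 1.521, -0, 1.321, -0.067], TCP at [168.194, -523.641, 205.446] pointing down, gripper open.
Joint ranges: [-3.03, 3.03], [-0.79, 2.21], [0.23, 2.52], [-1.04, 4.18], [0, 3.07], [-2.55, 2.55]. Speed limits (rad/s): [2.22, 2.22, 2.57, 3.14, 3.14, 3.14].

### API

Orientations are given as [roll, pitch, yaw] about the fixed x, y, z axes, in that order (R = Rz(yaw) Ry(pitch) Rx(roll)).
In Python, from cell import manip gives the robot as it stands.
- The arm moves only by the shell command python3 -m crank 'ROWS' [OPENING] [FORCE]. ROWS is JSON, a list of rows, each an object with "offset": the shift along the world's x, y, z in m, a list of three; "spin": the turn about the world's z in degrees. In form: [{"offset": [dx, dy, dz], "spin": spin}, ...]. A call has exactly 8 rows; each row is the pose to reach, as a shift and turn from the pose measured when the call began; what a row does not reach only later rows make up. A row lasts 1/12 s, in which the tool goes at most 41.7 mm and 7.16 degrees, less where a joint would pass 70% of its speed; a pose out of reach is approached as far as the arm can. A call with a gripper value outside its range is refused whole. OPENING is the opening, from 0 (shut) to 1 (fully open), set as the call begins (- or left out, the last holds). The fingers move at their own pace and stop on an object; FORCE is the grip in N (left out, the last holds). Time passes only in rows, so rows that repeat a pose let the fingers close, or fill a call up. It gives the time, the measured TCP pose, the force and the opening at its end, in the units of the state.
- manip.read_state(): the state, without advancing time (a new reading comes with each control period).
- manip.camera(name): name is "scene" or "top" or "wrist"; returns a dict with "pixels" (420x560x3 uint8, red, green, blue), "fx", "fy", "cx", "cy" (pixels), "extrinsics" (4x4, takes a point from world to camera coordinates); the wrist camera has in their place "hand_eye" (4x4, takes a point from camera to tool coordinates, whose origin is the TCP and whose axes are the flange's). Camera axes: x right, y down, z forward; pixel columns grow to the right and rows downward; lengths in mm; the calibration is good to about 2 mm. A picture is of the moment at which its call begins: read the wrist's pose just before it. There is no depth.
- manip.sign_off(): hands the job in, once; it reports no verdict.
Trained networks look in a picture, given as the dict that the camera call returned (one of the last four; its "shot" number tells which), for a name from the list of things; names that differ only in an ending like _2 or _b are one class to them, and where a whole thing is asked for, a point or a joint stands for the part that bears it (a point fixed in the world has none). Each returns a list of dicts, best first, with "conf" (0 to 1); they miss things now and then, are a little off and sometimes report something else, mostly with a low value. They report only what shows in the picture. A call takes as long as a camera call. They do not tell look-alikes from the thing itself.
- manip.search_frame(picture, name): "location" ([x, y, z] in mm, in world coordinates, good to about 4 mm: the middle of the surface that is visible of it).
- manip.masks_of(picture, name): "mask" (420x560 bool, what is visible of it).
The state is a dict: "clock": time; "joints": joint angles; "qd": joint speeds; "effort": joint torques, N m; "eef_pos": TCP position; "eef_rot": TCP orientation; "wrist_force": force on the tool from outside, world axes, zero at the start; "moment": the same for the moment, N m; "finger_gap": finger opening in mm.
Only numpy, scipy, OpenCV 4.12 (cv2) and the standard library are available. Lean on these libraries where they do the work, as an engineer would, in place of code of your own. Each camera call takes 0.05 s, during which the arm holds its last target. There are 200 camera calls.

## Working session

There is one attempt and no reset: what is moved stays moved. The work goes in short steps, Python scripts to look and compute and a shell command to move; the robot and the scene stay as the last step left them, time stands still between calls to the robot, and variables do not carry over. Pictures are saved under pics/ and viewed, about 8 in all and at most 12, crops included, and the job is handed in when it is done.

```bash
mkdir -p pics
cat > h.py <<'E'
import numpy as np, cv2
from cell import manip
def save(p,n): cv2.imwrite('pics/'+n,cv2.cvtColor(p['pixels'],cv2.COLOR_RGB2BGR))
def E(p): return np.array(p['extrinsics'])
def proj(p,X):
    c=E(p)@np.append(X,1); return np.array([p['fx']*c[0]/c[2]+p['cx'],p['fy']*c[1]/c[2]+p['cy']])
def ray(p,uv,z):
    T=E(p);R=T[:3,:3];o=-R.T@T[:3,3];d=R.T@np.array([(uv[0]-p['cx'])/p['fx'],(uv[1]-p['cy'])/p['fy'],1])
    return o+d*(z-o[2])/d[2]
E
python3 - <<'E'
from h import *
ps=[manip.camera(n) for n in('scene','top')]
for p,n in zip(ps,('scene','top')):
    save(p,n+'0.png'); print(n,p['fx'],np.round(E(p),2).tolist())
    for k in('tag','button','pliers','nest','handle','handle_push','tag_done','glue','cup','screwdriver'):
        try: print(k,[(np.round(d['location']).tolist(),round(d['conf'],2),proj(p,d['location']).round().tolist()) for d in manip.search_frame(p,k)])
        except Exception as e: print(k,e)
a=np.hstack([cv2.imread('pics/top0.png')]);
s=manip.read_state(); print(s)
E
```

```text
scene 470.5156176168639 [[0.78, 0.63, -0.0, -434.23], [0.39, -0.48, -0.79, -178.1], [-0.5, 0.61, -0.62, 1371.25], [0.0, 0.0, 0.0, 1.0]]
tag [([465.0, -352.0, 35.0], 0.93, [129.0, 285.0]), ([593.0, -333.0, 52.0], 0.74, [180.0, 306.0]), ([531.0, -222.0, 49.0], 0.71, [202.0, 258.0]), ([444.0, -266.0, 45.0], 0.64, [157.0, 253.0]), ([521.0, -304.0, 50.0], 0.61, [166.0, 279.0])]
button [([517.0, -300.0, 47.0], 0.91, [167.0, 278.0]), ([535.0, -226.0, 47.0], 0.86, [202.0, 261.0]), ([462.0, -351.0, 32.0], 0.84, [129.0, 285.0]), ([592.0, -338.0, 49.0], 0.69, [178.0, 309.0]), ([447.0, -269.0, 45.0], 0.59, [156.0, 254.0]), ([384.0, -368.0, 63.0], 0.49, [94.0, 261.0])]
pliers [([536.0, 78.0, 36.0], 0.92, [295.0, 195.0])]
nest [([542.0, 79.0, 36.0], 0.64, [297.0, 196.0]), ([718.0, -171.0, 68.0], 0.45, [291.0, 280.0])]
handle [([542.0, 101.0, 52.0], 0.67, [303.0, 186.0]), ([714.0, 320.0, 18.0], 0.5, [408.0, 183.0])]
handle_push [([536.0, 96.0, 55.0], 0.66, [300.0, 186.0])]
tag_done [([505.0, -131.0, 50.0], 0.7, [224.0, 230.0])]
glue [([541.0, 80.0, 36.0], 0.62, [297.0, 196.0]), ([720.0, -173.0, 68.
[... 1231 characters left out ...]
([702.0, 333.0, 19.0], 0.88, [147.0, 144.0])]
{'clock': 1.1, 'joints': array([-1.32662978e+00,  2.99912634e-01,  1.52098897e+00,  2.71857297e-05,
        1.32071548e+00, -6.66021789e-02]), 'qd': array([-0.00024969, -0.00010659,  0.00059546, -0.00091535,  0.00017531,
        0.00012126]), 'effort': array([-4.13397647e-04, -5.31671333e+01, -3.52921951e+01,  7.07848300e-02,
        2.12261220e-02, -1.67247754e-05]), 'eef_pos': array([ 168.18551963, -523.64459881,  205.44331961]), 'eef_rot': array([-3.14157003e+00, -2.79071556e-05,  3.10761997e-01]), 'wrist_force': array([0.51719108, 0.80822707, 0.37455116]), 'moment': array([0.04760373, 0.02680312, 0.02112849]), 'finger_gap': 94.19352320558674}
```

Run:
```python
import cv2
a=cv2.imread('pics/scene0.png')[215:345,75:255]; b=cv2.imread('pics/top0.png')
cv2.imwrite('pics/tags_scene.png',cv2.resize(a,None,fx=4.4,fy=4.4,interpolation=cv2.INTER_CUBIC))
x=cv2.resize(b[165:285,325:465],None,fx=4,fy=4,interpolation=2)
cv2.imwrite('pics/tags_top.png',x)
cv2.imwrite('pics/pliers_top.png',cv2.resize(b[150:280,165:325],None,fx=4.6,fy=4.6,interpolation=2))
```

```text
(no output)
```

View pics/tags_scene.png

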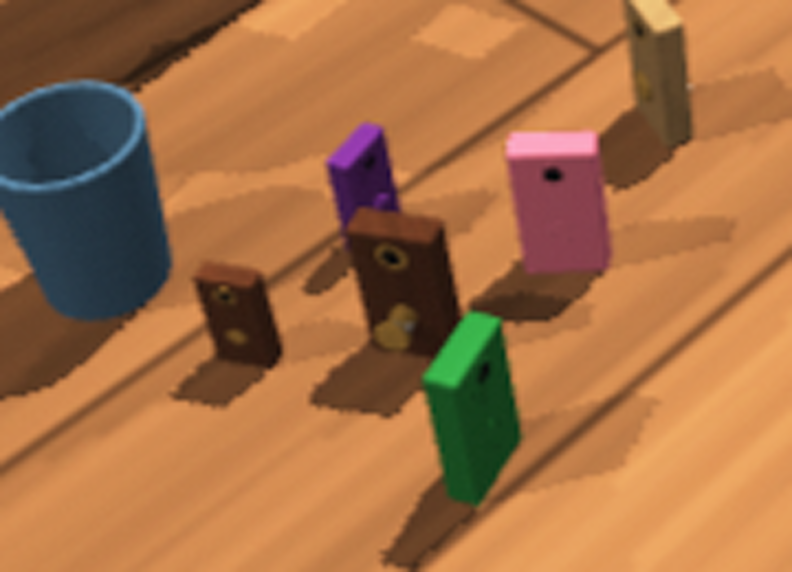

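View pics/pliers_top.png

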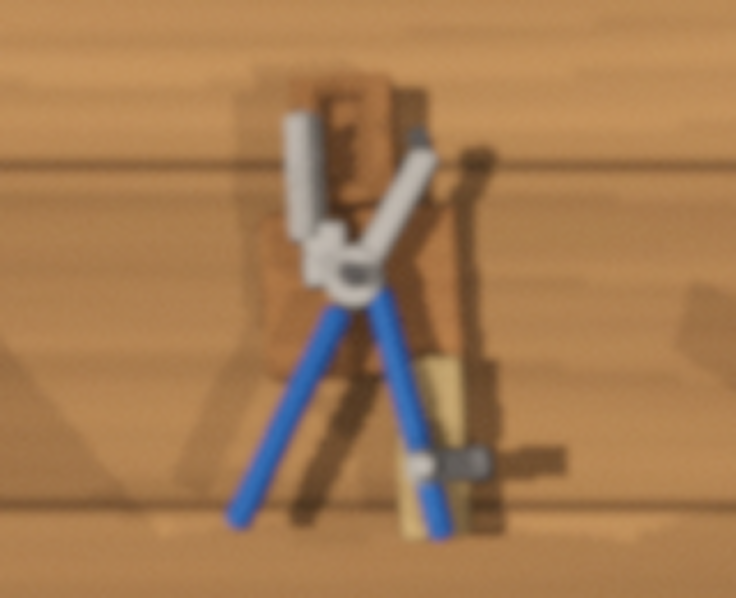

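View pics/tags_top.png

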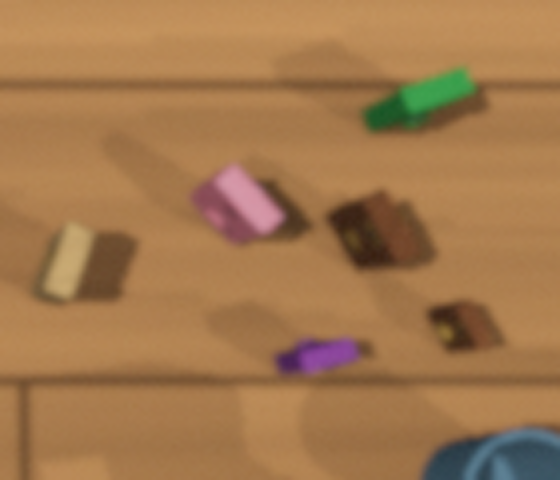

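The five tag-like things in the scene image are small walnut (129,285), large walnut (166,279), purple (157,253), pink (202,258) and green (180,306). Purple, pink and green are ruled out by colour, and the large walnut is the bigger of the two left, so it is the one meant. In the top view it is at px (420,225). The pliers' jaws point to world +x, and their pin is near px (242,209). Brass shows on the tag in both views, so I need a close look at it to see which side the button is on.

```bash
python3 -m crank '[{"offset":[0.03,0.02,0.015],"spin":0},{"offset":[0.06,0.04,0.03],"spin":0},{"offset":[0.09,0.06,0.045],"spin":0},{"offset":[0.12,0.08,0.06],"spin":0},{"offset":[0.15,0.10,0.075],"spin":0},{"offset":[0.18,0.12,0.09],"spin":0},{"offset":[0.20,0.13,0.1],"spin":0},{"offset":[0.20,0.13,0.1],"spin":0}]' 1
cat >> h.py <<'E'
from scipy.spatial.transform import Rotation as Ro
def wrist():
    s=manip.read_state(); p=manip.camera('wrist')
    T=np.eye(4);T[:3,:3]=Ro.from_euler('xyz',s['eef_rot']).as_matrix();T[:3,3]=s['eef_pos']
    p['extrinsics']=np.linalg.inv(T@np.array(p['hand_eye'])); return p,s
E
python3 - <<'E'
from h import *
p,s=wrist(); save(p,'w1.png'); print(np.round(p['hand_eye'],3).tolist(),p['fx'],s['eef_pos'],s['clock'])
for k in('tag','button'): print(k,[(np.round(d['location']).tolist(),round(d['conf'],2),proj(p,d['location']).round().tolist()) for d in manip.search_frame(p,k)])
E
```

```text
clock: 1.77
eef_pos: [371.5, -391.9, 307.7]
eef_rot: [3.139, -0.002, 0.315]
wrist_force: [0.0, -0.1, 0.3]
finger_gap: 94.0
[[-0.0, -0.961, -0.276, 79.779], [1.0, -0.0, -0.0, 0.588], [0.0, -0.276, 0.961, -179.616], [0.0, 0.0, 0.0, 1.0]] 291.8478545698246 [ 371.46733547 -391.90099907  307.6760291 ] 1.7667
tag [([512.0, -301.0, 74.0], 0.76, [252.0, 64.0]), ([525.0, -229.0, 77.0], 0.75, [199.0, 33.0]), ([460.0, -346.0, 61.0], 0.7, [274.0, 116.0]), ([582.0, -329.0, 69.0], 0.61, [290.0, 13.0]), ([444.0, -268.0, 59.0], 0.56, [217.0, 109.0])]
button [([582.0, -331.0, 68.0], 0.93, [292.0, 14.0]), ([514.0, -299.0, 78.0], 0.79, [251.0, 60.0]), ([446.0, -269.0, 60.0], 0.73, [218.0, 108.0]), ([525.0, -225.0, 75.0], 0.63, [197.0, 32.0]), ([458.0, -350.0, 51.0], 0.57, [277.0, 119.0])]
```

View pics/w1.png

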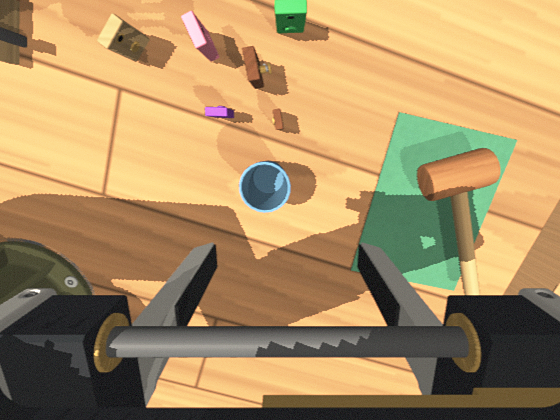

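The tag is at (252,65). Its raised button sticks out to the right in the image, roughly towards world -y. I'll move closer.

```bash
python3 -m crank '[{"offset":[0.02,0.014,-0.015],"spin":0},{"offset":[0.04,0.028,-0.03],"spin":0},{"offset":[0.06,0.042,-0.045],"spin":0},{"offset":[0.08,0.056,-0.06],"spin":0},{"offset":[0.1,0.07,-0.075],"spin":0},{"offset":[0.12,0.08,-0.09],"spin":0},{"offset":[0.12,0.08,-0.09],"spin":0},{"offset":[0.12,0.08,-0.09],"spin":0}]'
python3 - <<'E'
from h import *
p,s=wrist(); save(p,'w2.png')
for k in('tag','button'): print(k,[(np.round(d['location']).tolist(),round(d['conf'],2),proj(p,d['location']).round().tolist()) for d in manip.search_frame(p,k)])
m=manip.masks_of(p,'tag')
np.savez('w2.npz',E=E(p),m=np.array([d['mask'] for d in m]),pix=p['pixels'],k=[p['fx'],p['fy'],p['cx'],p['cy']])
for d in m: r=np.argwhere(d['mask']); print(round(d['conf'],2),r.mean(0)[::-1],len(r))
c=proj(p,[510,-300,76]).astype(int); print(c)
x0,y0=max(c[0]-80,0),max(c[1]-60,0)
cv2.imwrite('pics/w2c.png',cv2.resize(cv2.imread('pics/w2.png')[y0:y0+120,x0:x0+160],None,fx=5,fy=5,interpolation=2)); print(x0,y0)
E
```

```text
clock: 2.58
eef_pos: [487.2, -313.9, 213.7]
eef_rot: [-3.139, 0.002, 0.311]
wrist_force: [-0.5, -0.2, 1.2]
finger_gap: 94.4
tag [([449.0, -268.0, 54.0], 0.92, [241.0, 217.0]), ([518.0, -300.0, 74.0], 0.83, [283.0, 173.0]), ([531.0, -227.0, 73.0], 0.71, [221.0, 141.0]), ([500.0, 50.0, 12.0], 0.7, [6.0, 92.0]), ([466.0, -347.0, 60.0], 0.65, [307.0, 224.0]), ([587.0, -325.0, 76.0], 0.63, [327.0, 118.0])]
button [([520.0, -296.0, 77.0], 0.92, [280.0, 171.0]), ([448.0, -268.0, 54.0], 0.72, [241.0, 217.0]), ([463.0, -349.0, 51.0], 0.62, [308.0, 225.0]), ([588.0, -327.0, 76.0], 0.6, [328.0, 117.0]), ([534.0, -221.0, 74.0], 0.59, [217.0, 136.0])]
0.73 [306.59223301 223.88673139] 309
0.71 [326.22677596 118.60245902] 732
0.67 [239.98603839 217.39267016] 573
0.63 [282.49404762 174.92857143] 840
[281 180]
201 120
```

View pics/w2c.png

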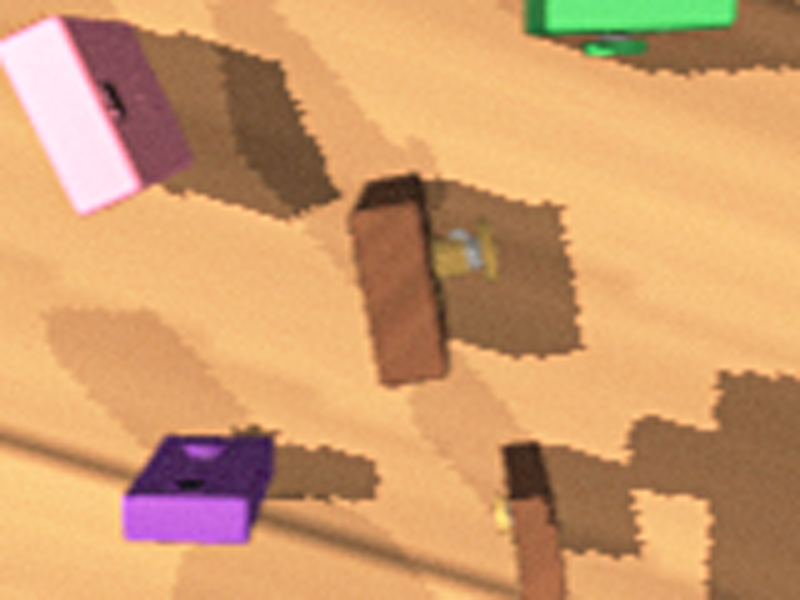

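The large walnut tag is at the crop centre. Its top face has corners at about (355,213), (425,205), (447,375) and (382,385), and the button sticks out to the right at (470,255). The small walnut tag is lower right.

Run:
```python
from h import *
d=np.load('w2.npz'); p=dict(extrinsics=d['E'],fx=d['k'][0],fy=d['k'][1],cx=d['k'][2],cy=d['k'][3])
c=np.array([ray(p,np.array(q)/5+[201,120],76)[:2] for q in[(355,213),(425,205),(447,375),(382,385)]])
print(c.round(1),c.mean(0)); 
L=(c[0]+c[1]-c[2]-c[3])/2; W=(c[1]+c[2]-c[0]-c[3])/2
print(np.linalg.norm(L),np.linalg.norm(W),np.degrees(np.arctan2(L[1],L[0])),np.degrees(np.arctan2(W[1],W[0])))
print(proj(p,[510,-300,76]))
```

```text
[[ 525.5 -284.9]
 [ 531.8 -298.7]
 [ 497.7 -314.8]
 [ 491.1 -301.7]] [ 511.50107856 -300.01969936]
38.012898553577536 14.90668316091228 25.623176253965454 -64.48493635701473
[281.05428271 180.47112341]
```

```bash
python3 -m crank '[{"offset":[0.012,0.007,0],"spin":4},{"offset":[0.024,0.014,-0.01],"spin":7.7},{"offset":[0.024,0.014,-0.04],"spin":7.7},{"offset":[0.024,0.014,-0.07],"spin":7.7},{"offset":[0.024,0.014,-0.10],"spin":7.7},{"offset":[0.024,0.014,-0.105],"spin":7.7},{"offset":[0.024,0.014,-0.105],"spin":7.7},{"offset":[0.024,0.014,-0.105],"spin":7.7}]' 0.55 25
python3 - <<'E'
from h import *
p,s=wrist(); save(p,'w3.png'); print(s['joints'].round(2),s['eef_rot'])
cv2.imwrite('pics/w3c.png',cv2.resize(cv2.imread('pics/w3.png')[100:340,120:440],None,fx=2.5,fy=2.5,interpolation=2))
E
```

```text
clock: 3.45
eef_pos: [511.4, -301.6, 112.7]
eef_rot: [3.139, -0.001, 0.443]
wrist_force: [-0.6, 0.1, 1.1]
finger_gap: 51.9
[-0.59  0.48  1.49 -0.    1.16  0.53] [ 3.13940935e+00 -1.15270834e-03  4.43277250e-01]
```

View pics/w3c.png

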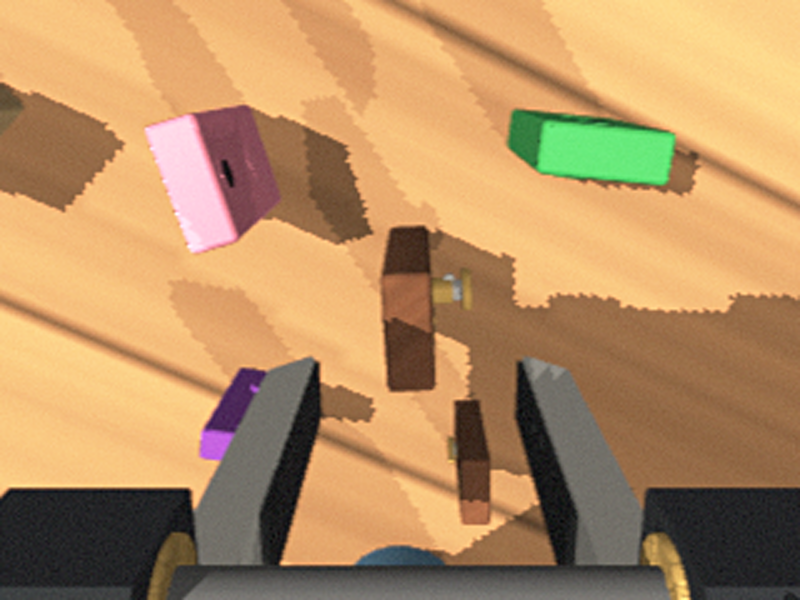

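The tag's top face is at crop (383–435, 275–390), square to the fingers and midway between them. I'll check its centre by calculation before descending.

Run:
```python
from h import *
p,s=wrist()
c=np.array([ray(p,np.array(q)/2.5+[120,100],76)[:2] for q in[(384,274),(431,274),(435,390),(387,390)]])
L=(c[0]+c[1]-c[2]-c[3])/2; W=(c[1]+c[2]-c[0]-c[3])/2
print(c.mean(0),np.linalg.norm(L),np.linalg.norm(W),np.degrees(np.arctan2(L[1],L[0])),np.degrees(np.arctan2(W[1],W[0])),s['eef_pos'])
```

```text
[ 512.006465   -299.31026528] 38.779644831623564 14.98023357614907 26.84832656836909 -64.67036345067974 [ 511.73067478 -301.64931858  113.18639655]
```

```bash
python3 -m crank '[{"offset":[0,0.002,-0.015],"spin":0},{"offset":[0,0.002,-0.03],"spin":0},{"offset":[0,0.002,-0.045],"spin":0},{"offset":[0,0.002,-0.055],"spin":0},{"offset":[0,0.002,-0.061],"spin":0},{"offset":[0,0.002,-0.061],"spin":0},{"offset":[0,0.002,-0.061],"spin":0},{"offset":[0,0.002,-0.061],"spin":0}]' 0.55 25
python3 -m crank '[{"offset":[0,0,0],"spin":0},{"offset":[0,0,0],"spin":0},{"offset":[0,0,0],"spin":0},{"offset":[0,0,0],"spin":0},{"offset":[0,0,0],"spin":0},{"offset":[0,0,0],"spin":0},{"offset":[0,0,0],"spin":0},{"offset":[0,0,0],"spin":0}]' 0 25
```

```text
clock: 4.22
eef_pos: [512.2, -299.9, 53.3]
eef_rot: [3.137, -0.003, 0.444]
wrist_force: [-0.3, 0.6, 1.5]
finger_gap: 51.4
clock: 4.88
eef_pos: [512.3, -299.9, 53.3]
eef_rot: [3.137, -0.003, 0.444]
wrist_force: [-0.6, -0.3, 0.7]
finger_gap: 15.6
```

```bash
python3 -m crank '[{"offset":[0,0,0.03],"spin":0},{"offset":[0,0,0.06],"spin":0},{"offset":[0,0.0,0.09],"spin":0},{"offset":[0,0.0,0.12],"spin":0},{"offset":[0,0.02,0.15],"spin":-4},{"offset":[0,0.05,0.17],"spin":-9},{"offset":[0,0.085,0.17],"spin":-14},{"offset":[0,0.12,0.17],"spin":-19}]'
python3 -m crank '[{"offset":[-0.005,0.035,0],"spin":-3},{"offset":[-0.010,0.07,0],"spin":-6},{"offset":[-0.015,0.105,0],"spin":-6.5},{"offset":[-0.02,0.14,0],"spin":-6.5},{"offset":[-0.025,0.17,0],"spin":-6.5},{"offset":[-0.03,0.2,0],"spin":-6.5},{"offset":[-0.03,0.23,0],"spin":-6.5},{"offset":[-0.03,0.24,0],"spin":-6.5}]'
python3 - <<'E'
from h import *
p,s=wrist(); save(p,'w4.png'); print(s['eef_pos'],s['eef_rot'])
t=manip.camera('top'); save(t,'t4.png')
for q in(p,t):
  for k in('nest','handle_push','pliers'): print(k,[(np.round(d['location']).tolist(),round(d['conf'],2),proj(q,d['location']).round().tolist()) for d in manip.search_frame(q,k)])
cv2.imwrite('pics/w4c.png',cv2.resize(cv2.imread('pics/w4.png')[20:320,80:480],None,fx=2,fy=2,interpolation=2))
E
```

```text
clock: 5.55
eef_pos: [512.2, -179.0, 224.4]
eef_rot: [3.136, -0.005, 0.107]
wrist_force: [1.1, 0.3, -0.7]
finger_gap: 15.9
clock: 6.22
eef_pos: [481.8, 64.0, 224.6]
eef_rot: [3.136, -0.005, -0.005]
wrist_force: [-0.1, -0.3, -0.9]
finger_gap: 15.9
[481.75165226  64.01252769 224.56733279] [ 3.13641732 -0.00478659 -0.00459589]
nest [([553.0, 104.0, 36.0], 0.85, [253.0, 138.0])]
handle_push [([532.0, 104.0, 54.0], 0.91, [251.0, 157.0])]
pliers [([548.0, 104.0, 38.0], 0.97, [252.0, 142.0])]
nest [([460.0, 93.0, 38.0], 0.72, [246.0, 246.0]), ([441.0, 149.0, 59.0], 0.44, [220.0, 254.0])]
handle_push [([444.0, 150.0, 56.0], 0.55, [219.0, 253.0])]
pliers [([454.0, 92.0, 33.0], 0.95, [247.0, 249.0])]
```

View pics/w4c.png

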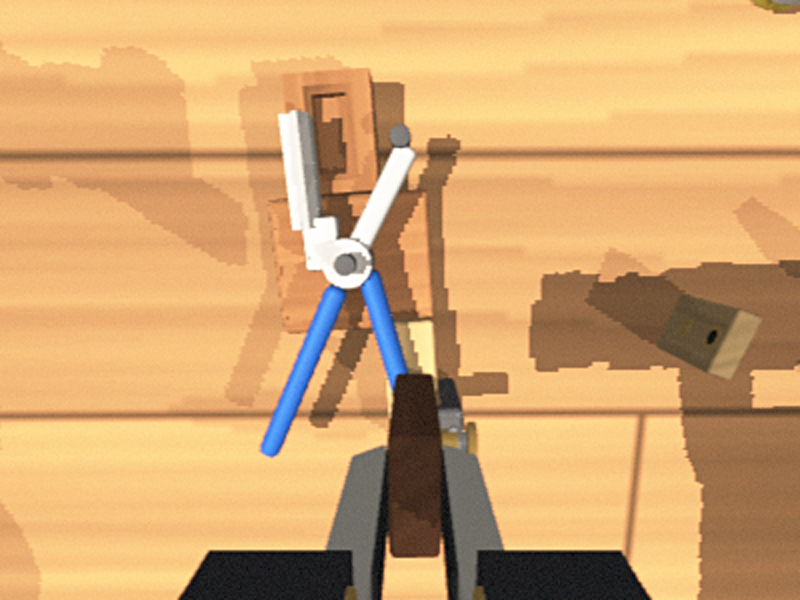

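The pliers are in clear view: pin at crop (346,263), pocket around (330,130), die at (400,135), free handle end at (270,450). I'll zoom in on the pocket to measure it.

Run:
```python
import cv2
a=cv2.imread('pics/w4.png')
cv2.imwrite('pics/w4z.png',cv2.resize(a[48:168,205:305],None,fx=5,fy=5,interpolation=cv2.INTER_CUBIC))
```

```text
(no output)
```

View pics/w4z.png

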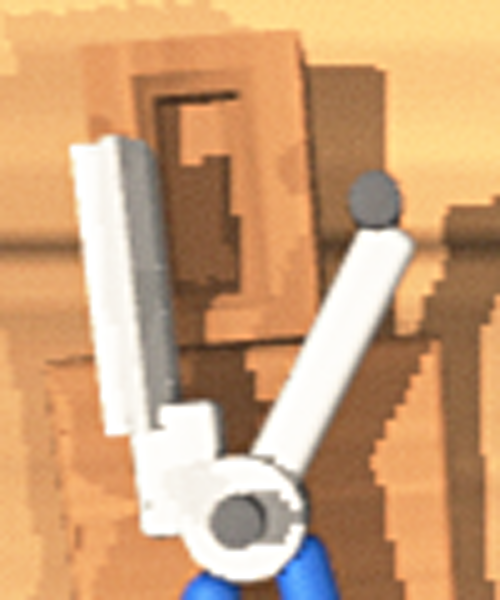

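The zoom shows the block's top with corners at (80,45), (300,30) and (318,335). The pocket's inner edge runs from (155,100) to (240,95) to (240,293), and the pin is at (238,522).

Run:
```python
from h import *
p,s=wrist()
f=lambda q,z: ray(p,np.array(q)/5+[205,48],z)[:2].round(1)
print('cam',-E(p)[:3,:3].T@E(p)[:3,3])
for n,q,z in[('bTR',(300,30),36),('bBR',(318,335),36),('bTL',(80,45),36),('fTL',(155,100),22),('fTR',(240,95),22),('fBR',(240,293),22),('fBL',(175,290),22),('r34TR',(240,95),33),('cTL',(133,76),36),('cTR',(265,68),36),('pin',(238,522),61),('pin',(238,522),50),('die',(375,200),61),('hend',(55/1*0+ (80+270/2-205)*5,(20+450/2-48)*5),56),('hstart',((80+335/2-205)*5,(20+290/2-48)*5),56)]: print(n,z,f(q,z))
t=manip.camera('top')
# handle blue mask in top+wrist
for c,nm in((p,'w'),(t,'t')):
    h=cv2.cvtColor(c['pixels'],cv2.COLOR_RGB2HSV); m=cv2.inRange(h,(105,150,80),(125,255,255))
    n,l,st,ce=cv2.connectedComponentsWithStats(m)
    for i in range(1,n):
        if st[i,4]>60:
            pts=np.argwhere(l==i)[:,::-1].astype(float)
            w=np.array([ray(c,q,54)[:2] for q in pts]); mu=w.mean(0); u,S,v=np.linalg.svd(w-mu,full_matrices=False); d=v[0]*np.sign(v[0][0]); t_=(w-mu)@d
            print(nm,st[i],mu.round(1),'end',(mu+d*t_.min()).round(1),(mu+d*t_.max()).round(1),'ang',np.degrees(np.arctan2(d[1],d[0])).round(2))
```

```text
cam [561.54686342  59.65406437 404.37330412]
bTR 36 [646.   81.8]
bBR 36 [580.2  79.4]
bTL 36 [643.3 131.9]
fTL 22 [634.4 117.6]
fTR 22 [635.3  97.3]
fBR 22 [590.9  99.1]
fBL 22 [591.7 115.1]
r34TR 33 [633.2  96.2]
cTL 36 [636.8 120.2]
cTR 36 [638.2  90. ]
pin 61 [538.2  97.5]
pin 50 [537.4  98.7]
die 61 [606.8  64.9]
hend 56 [422.3 150.8]
hstart 56 [523.3 104.7]
w [257 156  23  66 546] [498.   80.5] end [453.8  69.8] [533.1  88.9] ang 13.52
w [208 164  41  85 838] [473.5 131.5] end [417.8 157.6] [524.1 107.9] ang -25.05
t [216 244  11  19  65] [443.2 147.4] end [423.5 156.5] [464.6 137.6] ang -24.74
```

```bash
python3 -m crank '[{"offset":[0.03,0.01,0],"spin":1},{"offset":[0.06,0.02,0],"spin":2},{"offset":[0.09,0.03,0],"spin":3.3},{"offset":[0.12,0.04,-0.02],"spin":3.3},{"offset":[0.13,0.0413,-0.05],"spin":3.3},{"offset":[0.13,0.0413,-0.08],"spin":3.3},{"offset":[0.13,0.0413,-0.11],"spin":3.3},{"offset":[0.13,0.0413,-0.11],"spin":3.3}]'
python3 - <<'E'
from h import *
p,s=wrist(); save(p,'w5.png'); print(s['eef_pos'],s['eef_rot'])
q=proj(p,[612,105,60]);print(q)
a=cv2.imread('pics/w5.png'); y0=max(int(q[1])-110,0); x0=int(q[0])-100; print(x0,y0)
cv2.imwrite('pics/w5c.png',cv2.resize(a[y0:y0+150,x0:x0+200],None,fx=4,fy=4,interpolation=2))
E
```

```text
clock: 7.38
eef_pos: [609.7, 100.9, 108.1]
eef_rot: [3.135, 0.005, 0.049]
wrist_force: [-0.9, -1.0, -2.0]
finger_gap: 16.3
[609.7144716  100.94748905 108.07656799] [3.13524669 0.005077   0.04920664]
[280.90632545 227.32582044]
180 117
```

View pics/w5c.png

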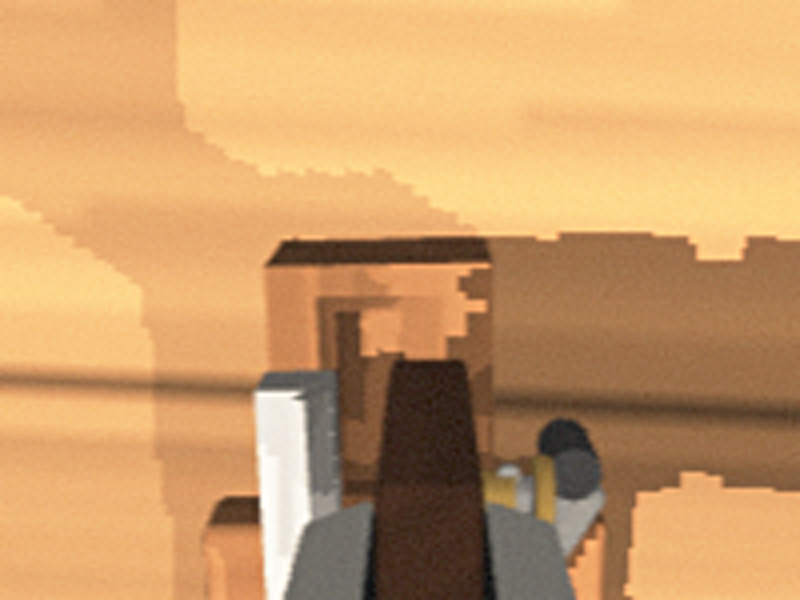

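The tag hangs just above the pocket. Its lower front edge is at crop (390–470, 362), which is to the right of (−y from) the pocket, and the button is close to the die. The block's top edge is at (267–492, 264) and the pocket's chamfer corner at (318,297).

Run:
```python
from h import *
p,s=wrist(); print(s['eef_pos'],s['eef_rot'])
f=lambda q,z: ray(p,np.array(q)/4+[180,117],z)[:2].round(1)
zb=s['eef_pos'][2]-53.3
print('tagBL',f((390,362),zb),'tagBR',f((470,362),zb))
for n,q,z in[('bTL',(267,265),36),('bTR',(492,262),36),('cTL',(318,297),36),('cTR',(455,295),36),('fTL',(337,312),22),('fTL33',(337,312),33),('die',(577,472),61)]:print(n,f(q,z))
```

```text
[611.00738233 101.12952955 111.90697088] [3.13545843e+00 1.04674263e-03 4.92359968e-02]
tagBL [628.8 108.8] tagBR [629.6  92.3]
bTL [643.6 137.1]
bTR [646.7  87.5]
cTL [637.  125.7]
cTR [638.9  95.2]
fTL [630.6 122.2]
fTL33 [633.1 121.6]
die [607.4  68.5]
```

The arm was still settling when the last two pictures were taken, so those numbers mix two poses. I'll measure again now that it is at rest.

Run:
```python
from h import *
for i in range(3): p,s=wrist(); print(s['clock'],s['eef_pos'].round(2),s['eef_rot'].round(4),s['qd'].round(3))
save(p,'w6.png')
np.savez('w6.npz',E=E(p),k=[p['fx'],p['fy'],p['cx'],p['cy']])
a=cv2.imread('pics/w6.png'); cv2.imwrite('pics/w6c.png',cv2.resize(a[150:270,215:345],None,fx=5,fy=5,interpolation=2))
```

```text
7.4833 [612.3  101.3  114.74] [ 3.1357 -0.0035  0.0492] [ 0.002 -0.045 -0.037 -0.     0.007 -0.001]
7.5333 [613.03 101.46 116.29] [ 3.1359 -0.0064  0.0493] [ 0.002 -0.025 -0.013 -0.    -0.002  0.001]
7.5833 [613.34 101.52 116.95] [ 3.136  -0.0078  0.0494] [ 0.004 -0.013  0.001  0.    -0.008 -0.001]
```

View pics/w6c.png

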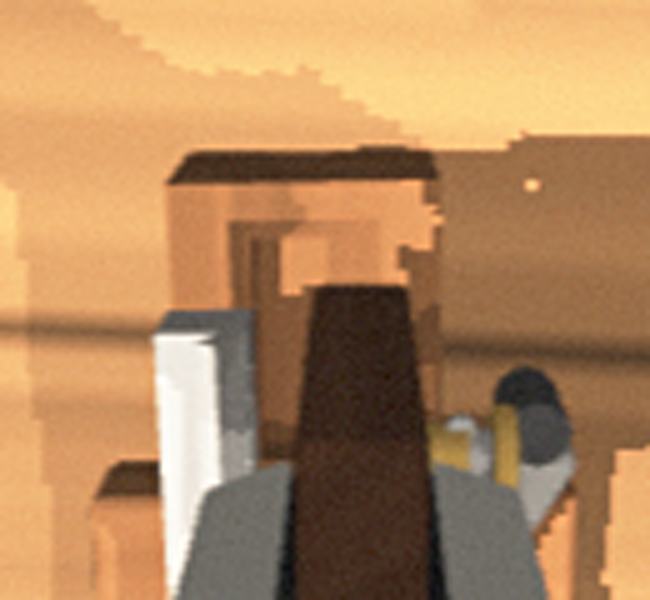

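The arm is now nearly at rest. The block's top edge is at crop (168–438, 182), the pocket's outer corner at (230,221), and the tag's bottom front edge at (315–406, 287).

Run:
```python
from h import *
d=np.load('w6.npz'); p=dict(extrinsics=d['E'],fx=d['k'][0],fy=d['k'][1],cx=d['k'][2],cy=d['k'][3])
f=lambda q,z: ray(p,np.array(q)/5+[215,150],z)[:2].round(1)
zb=117-53.3
print('tag',f((315,287),zb),f((406,287),zb))
for n,q,z in[('bTL',(168,183),36),('bTR',(438,182),36),('bR2',(441,380),36),('cTL',(230,221),36),('cTR',(403,221),36),('fTL',(250,238),22),('fTR',(380,235),22),('fTL33',(250,238),33),('fTR33',(380,235),33),('die',(545,435),61)]:print(n,f(q,z))
s=manip.read_state();print(s['eef_pos'],s['eef_rot'])
```

```text
tag [631.7 108.8] [632.4  93.8]
bTL [642.7 136.5]
bTR [645.2  87.7]
bR2 [607.6  84.8]
cTL [636.2 125.2]
cTR [637.7  93.6]
fTL [630.1 122.3]
fTR [631.9  97.3]
fTL33 [632.6 121.6]
fTR33 [634.3  97.6]
die [606.6  68.2]
[613.32814857 101.61273579 117.0353376 ] [ 3.13603468 -0.00816548  0.04951877]
```

```bash
python3 -m crank '[{"offset":[-0.0005,0.004,0],"spin":0.5},{"offset":[-0.0005,0.008,0],"spin":0.5},{"offset":[-0.0005,0.008,0],"spin":0.5},{"offset":[-0.0005,0.008,0],"spin":0.5},{"offset":[-0.0005,0.008,-0.005],"spin":0.5},{"offset":[-0.0005,0.008,-0.009],"spin":0.5},{"offset":[-0.0005,0.008,-0.009],"spin":0.5},{"offset":[-0.0005,0.008,-0.009],"spin":0.5}]'
python3 - <<'E'
from h import *
for i in range(4): p,s=wrist()
print(s['eef_pos'].round(2),s['eef_rot'].round(4),s['wrist_force'].round(1))
save(p,'w7.png')
np.savez('w7.npz',E=E(p),k=[p['fx'],p['fy'],p['cx'],p['cy']])
a=cv2.imread('pics/w7.png'); cv2.imwrite('pics/w7c.png',cv2.resize(a[160:260,215:345],None,fx=6,fy=6,interpolation=2))
E
```

```text
clock: 8.3
eef_pos: [612.6, 109.5, 107.4]
eef_rot: [3.136, -0.007, 0.058]
wrist_force: [0.1, 1.8, -0.8]
finger_gap: 15.9
[612.9  109.56 108.08] [ 3.136  -0.0083  0.0581] [-0.5  0.1 -1. ]
```

View pics/w7c.png

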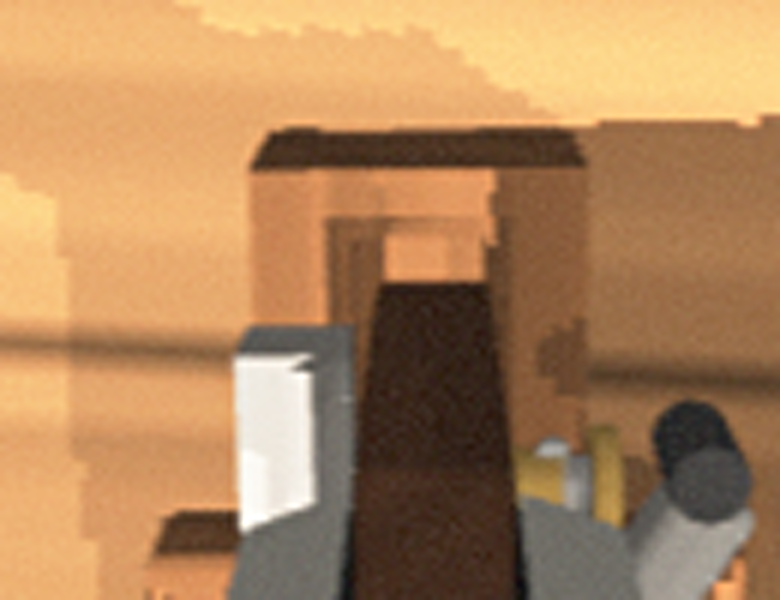

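The tag's bottom edge is at crop (377–490, 284), the block's far edge at (250–585, 167), and the pocket's outer edge at (328,218). The gap to the die is clear.

Run:
```python
from h import *
d=np.load('w7.npz'); p=dict(extrinsics=d['E'],fx=d['k'][0],fy=d['k'][1],cx=d['k'][2],cy=d['k'][3])
f=lambda q,z: ray(p,np.array(q)/6+[215,160],z)[:2].round(1)
print('tag',f((377,284),54.8),f((490,284),54.8))
for n,q,z in[('bTL',(250,168),36),('bTR',(586,167),36),('bR2',(583,440),36),('bL2',(250,320),36),('cTL',(328,218),36),('cTR',(497,218),36),('fTL',(350,235),30),('jawtopR',(315,400),61),('jawR',(353,400),36),('die',(705,485),61)]:print(n,f(q,z))
print(manip.read_state()['eef_pos'])
```

```text
tag [631.2 117.1] [632.1 101.6]
bTL [642.8 136.7]
bTR [645.8  87.8]
bR2 [603.7  84.8]
bL2 [619.8 136. ]
cTL [636.  125.1]
cTR [637.4 100.2]
fTL [632.3 121.9]
jawtopR [616.1 124.7]
jawR [608.1 120.1]
die [606.7  70.3]
[612.91180267 109.56455273 108.15688174]
```

```bash
python3 -m crank '[{"offset":[0,0.002,0],"spin":0},{"offset":[0,0.002,-0.005],"spin":0},{"offset":[0,0.002,-0.010],"spin":0},{"offset":[0,0.002,-0.015],"spin":0},{"offset":[0,0.002,-0.019],"spin":0},{"offset":[0,0.002,-0.022],"spin":0},{"offset":[0,0.002,-0.024],"spin":0},{"offset":[0,0.002,-0.024],"spin":0}]'
python3 - <<'E'
from h import *
for i in range(3): p,s=wrist()
print(s['eef_pos'].round(2),s['eef_rot'].round(4),s['wrist_force'].round(1),s['moment'].round(2))
E
```

```text
clock: 9.17
eef_pos: [612.7, 111.5, 83.6]
eef_rot: [3.136, -0.008, 0.058]
wrist_force: [0.4, 0.7, -0.5]
finger_gap: 16.0
[612.98 111.58  84.22] [ 3.1361 -0.0085  0.0581] [-0.   0.8 -1. ] [-0.03 -0.02 -0.01]
```

```bash
python3 -m crank '[{"offset":[0,0,-0.002],"spin":0},{"offset":[0,0,-0.004],"spin":0},{"offset":[0,0,-0.006],"spin":0},{"offset":[0,0,-0.007],"spin":0},{"offset":[0,0,-0.008],"spin":0},{"offset":[0,0,-0.0085],"spin":0},{"offset":[0,0,-0.009],"spin":0},{"offset":[0,0,-0.009],"spin":0}]'
python3 - <<'E'
from h import *
for i in range(3): p,s=wrist()
print(s['eef_pos'].round(2),s['eef_rot'].round(4),s['wrist_force'].round(1),s['moment'].round(2))
save(p,'w8.png')
E
```

```text
clock: 9.98
eef_pos: [613.1, 111.6, 75.4]
eef_rot: [3.136, -0.009, 0.058]
wrist_force: [-0.1, -1.0, -1.5]
finger_gap: 15.9
[613.07 111.59  75.42] [ 3.1361 -0.0088  0.0582] [-0.4 -0.   0.1] [-0.01 -0.03 -0.02]
```

```bash
python3 -m crank '[{"offset":[0,0,0],"spin":0},{"offset":[0,0,0],"spin":0},{"offset":[0,0,0],"spin":0},{"offset":[0,0,0],"spin":0},{"offset":[0,0,0],"spin":0},{"offset":[0,0,0],"spin":0},{"offset":[0,0,0],"spin":0},{"offset":[0,0,0],"spin":0}]' 0.45
python3 -m crank '[{"offset":[0,0,0.01],"spin":0},{"offset":[0,0,0.03],"spin":0},{"offset":[0,0,0.06],"spin":0},{"offset":[0,0,0.09],"spin":0},{"offset":[0,0,0.12],"spin":0},{"offset":[-0.02,0,0.14],"spin":0},{"offset":[-0.03,0,0.14],"spin":0},{"offset":[-0.03,0,0.14],"spin":0}]'
python3 - <<'E'
from h import *
for i in range(5): p,s=wrist()
print(s['eef_pos'].round(2),s['eef_rot'].round(4)); save(p,'w9.png')
np.savez('w9.npz',E=E(p),k=[p['fx'],p['fy'],p['cx'],p['cy']])
h=cv2.cvtColor(p['pixels'],cv2.COLOR_RGB2HSV); m=cv2.inRange(h,(105,150,80),(125,255,255))
n,l,st,ce=cv2.connectedComponentsWithStats(m)
for i in range(1,n):
    if st[i,4]>60:
        pts=np.argwhere(l==i)[:,::-1].astype(float)
        w=np.array([ray(p,q,54)[:2] for q in pts]); mu=w.mean(0); u,S,v=np.linalg.svd(w-mu,full_matrices=False); d=v[0]*np.sign(v[0][0]); t_=(w-mu)@d
        print(st[i],mu.round(1),(mu+d*t_.min()).round(1),(mu+d*t_.max()).round(1),np.degrees(np.arctan2(d[1],d[0])).round(2))
for k in('tag','button','handle_push'): print(k,[(np.round(d['location']).tolist(),round(d['conf'],2),proj(p,d['location']).round().tolist()) for d in manip.search_frame(p,k)])
for d in manip.masks_of(p,'tag')[:3]:
    r=cv2.minAreaRect(np.argwhere(d['mask'])[:,::-1].astype(np.float32)); print(round(d['conf'],2),[ray(p,c,98)[:2].round(1).tolist() for c in cv2.boxPoints(r)])
E
```

```text
clock: 10.8
eef_pos: [613.1, 111.6, 75.4]
eef_rot: [3.136, -0.009, 0.058]
wrist_force: [-0.9, -0.4, 0.0]
finger_gap: 42.3
clock: 11.47
eef_pos: [582.4, 111.8, 217.9]
eef_rot: [3.136, -0.012, 0.058]
wrist_force: [1.0, 0.4, -0.4]
finger_gap: 42.3
[583.29 111.54 214.81] [ 3.136  -0.0077  0.0581]
[298 239  19  61 484] [492.   78.9] [452.3  68.6] [534.1  89.9] 14.58
[243 244  46  75 739] [475.1 132.2] [417.3 158.8] [524.7 109.3] -24.75
tag [([618.0, 111.0, 96.0], 0.8, [288.0, 177.0]), ([533.0, -213.0, 52.0], 0.64, [537.0, 252.0])]
button [([537.0, -210.0, 50.0], 0.9, [535.0, 249.0]), ([540.0, 109.0, 56.0], 0.29, [286.0, 235.0])]
handle_push [([537.0, 106.0, 56.0], 0.7, [288.0, 237.0]), ([714.0, 329.0, 25.0], 0.18, [104.0, 75.0])]
0.8 [[552.9, -120.0], [581.0, -126.5], [547.0, -207.4], [517.1, -202.6]]
0.55 [[637.4, 120.3], [638.9, 93.2], [595.9, 90.0], [594.3, 118.1]]
```

The tag stands in its pocket: the wrist view puts its top at x 594–639, as expected. Next the handle. The pin is near (540,103) and the open handle's push point is near (436,152). I'll shut the fingers and come down outside the handle with tool yaw at about 65°.

```bash
python3 -m crank '[{"offset":[-0.015,0.01,0.01],"spin":7},{"offset":[-0.03,0.02,0.01],"spin":14},{"offset":[-0.045,0.03,0.01],"spin":21},{"offset":[-0.06,0.035,0.01],"spin":28},{"offset":[-0.075,0.04,0.01],"spin":35},{"offset":[-0.09,0.05,0.01],"spin":42},{"offset":[-0.11,0.055,0.01],"spin":49},{"offset":[-0.125,0.06,0.01],"spin":56}]' 0
python3 -m crank '[{"offset":[-0.005,0.004,0],"spin":6},{"offset":[-0.01,0.006,0],"spin":6},{"offset":[-0.01,0.006,0],"spin":6},{"offset":[-0.01,0.006,0],"spin":6},{"offset":[-0.01,0.006,0],"spin":6},{"offset":[-0.01,0.006,0],"spin":6},{"offset":[-0.01,0.006,0],"spin":6},{"offset":[-0.01,0.006,0],"spin":6}]'
python3 - <<'E'
from h import *
for i in range(3): s=wrist()[1]
print(s['eef_pos'].round(2),s['eef_rot'].round(4),s['wrist_force'].round(2))
E
```

```text
clock: 12.58
eef_pos: [457.1, 171.8, 224.8]
eef_rot: [3.136, -0.008, 1.042]
wrist_force: [0.8, 0.4, 0.1]
finger_gap: 0.6
clock: 13.25
eef_pos: [447.3, 177.7, 224.6]
eef_rot: [3.137, -0.008, 1.145]
wrist_force: [-0.4, -0.3, -0.2]
finger_gap: 0.2
[447.21 177.78 224.71] [ 3.1364 -0.0077  1.1459] [0.77 0.02 0.67]
```

```bash
python3 -m crank '[{"offset":[0,0,-0.03],"spin":0},{"offset":[0,0,-0.06],"spin":0},{"offset":[0,0,-0.09],"spin":0},{"offset":[0,0,-0.12],"spin":0},{"offset":[0,0,-0.15],"spin":0},{"offset":[0,0,-0.175],"spin":0},{"offset":[0,0,-0.19],"spin":0},{"offset":[0,0,-0.19],"spin":0}]'
python3 - <<'E'
from h import *
for i in range(5): s=wrist()[1]
print(s['eef_pos'].round(2),s['wrist_force'].round(2))
E
python3 -m crank '[{"offset":[-0.001,-0.003,0],"spin":0},{"offset":[-0.002,-0.005,0],"spin":0},{"offset":[-0.003,-0.007,0],"spin":0},{"offset":[-0.004,-0.009,0],"spin":0},{"offset":[-0.005,-0.011,0],"spin":0},{"offset":[-0.005,-0.011,0],"spin":0},{"offset":[-0.005,-0.011,0],"spin":0},{"offset":[-0.005,-0.011,0],"spin":0}]'
```

```text
clock: 14.07
eef_pos: [445.6, 177.3, 31.9]
eef_rot: [3.14, -0.004, 1.146]
wrist_force: [-0.3, 0.2, -0.4]
finger_gap: 0.7
[447.91 178.04  36.  ] [ 0.39  0.51 -0.33]
clock: 14.98
eef_pos: [443.0, 167.0, 36.0]
eef_rot: [3.135, -0.009, 1.146]
wrist_force: [-0.3, 0.7, -1.3]
finger_gap: 0.6
```

```bash
python3 -m crank '[{"offset":[-0.0005,-0.001,0],"spin":0},{"offset":[-0.001,-0.002,0],"spin":0},{"offset":[-0.0015,-0.003,0],"spin":0},{"offset":[-0.002,-0.004,0],"spin":0},{"offset":[-0.0025,-0.0055,0],"spin":0},{"offset":[-0.0025,-0.0055,0],"spin":0},{"offset":[-0.0025,-0.0055,0],"spin":0},{"offset":[-0.0025,-0.0055,0],"spin":0}]'
python3 -m crank '[{"offset":[-0.0005,-0.001,0],"spin":0},{"offset":[-0.001,-0.002,0],"spin":0},{"offset":[-0.0015,-0.003,0],"spin":0},{"offset":[-0.002,-0.004,0],"spin":1},{"offset":[-0.002,-0.005,0],"spin":2},{"offset":[-0.002,-0.005,0],"spin":2},{"offset":[-0.002,-0.005,0],"spin":2},{"offset":[-0.002,-0.005,0],"spin":2}]'
python3 - <<'E'
from h import *
for i in range(4): print(manip.read_state()['wrist_force'].round(2));s=wrist()[1]
print(s['eef_pos'].round(2),s['eef_rot'].round(3))
E
```

```text
clock: 15.65
eef_pos: [440.4, 161.6, 36.0]
eef_rot: [3.135, -0.009, 1.146]
wrist_force: [-1.0, 2.6, -0.4]
finger_gap: 0.6
clock: 16.32
eef_pos: [438.4, 156.6, 36.0]
eef_rot: [3.135, -0.009, 1.181]
wrist_force: [-0.2, 2.5, 0.6]
finger_gap: 0.2
[-0.19  2.55  0.58]
[-1.32  2.96  0.26]
[-0.56  2.63  0.16]
[-0.62  2.24 -0.14]
[438.4  156.63  36.01] [ 3.135 -0.009  1.181]
```

```bash
python3 -m crank '[{"offset":[-0.0003,-0.001,0],"spin":0.5},{"offset":[-0.0006,-0.002,0],"spin":1},{"offset":[-0.001,-0.003,0],"spin":1.5},{"offset":[-0.001,-0.003,0],"spin":1.5},{"offset":[-0.001,-0.003,0],"spin":1.5},{"offset":[-0.001,-0.003,0],"spin":1.5},{"offset":[-0.001,-0.003,0],"spin":1.5},{"offset":[-0.001,-0.003,0],"spin":1.5}]'
python3 -m crank '[{"offset":[-0.0003,-0.001,0],"spin":0.5},{"offset":[-0.0006,-0.002,0],"spin":1},{"offset":[-0.001,-0.003,0],"spin":1.5},{"offset":[-0.001,-0.003,0],"spin":1.5},{"offset":[-0.001,-0.003,0],"spin":1.5},{"offset":[-0.001,-0.003,0],"spin":1.5},{"offset":[-0.001,-0.003,0],"spin":1.5},{"offset":[-0.001,-0.003,0],"spin":1.5}]'
```

```text
clock: 17.18
eef_pos: [437.4, 153.7, 36.0]
eef_rot: [3.135, -0.009, 1.207]
wrist_force: [-0.7, 3.3, 0.7]
finger_gap: 0.6
clock: 17.85
eef_pos: [436.4, 150.7, 36.0]
eef_rot: [3.135, -0.009, 1.233]
wrist_force: [-1.7, 3.1, 0.3]
finger_gap: 0.2
```

```bash
python3 -m crank '[{"offset":[-0.0003,-0.001,0],"spin":0.5},{"offset":[-0.0006,-0.002,0],"spin":1},{"offset":[-0.0008,-0.003,0],"spin":1.5},{"offset":[-0.0008,-0.003,0],"spin":1.5},{"offset":[-0.0008,-0.003,0],"spin":1.5},{"offset":[-0.0008,-0.003,0],"spin":1.5},{"offset":[-0.0008,-0.003,0],"spin":1.5},{"offset":[-0.0008,-0.003,0],"spin":1.5}]'
```

```text
clock: 18.52
eef_pos: [435.6, 147.7, 36.0]
eef_rot: [3.135, -0.009, 1.259]
wrist_force: [-0.3, 3.0, 1.2]
finger_gap: 0.7
```

```bash
python3 -m crank '[{"offset":[-0.0003,-0.001,0],"spin":0.5},{"offset":[-0.0005,-0.002,0],"spin":1},{"offset":[-0.0006,-0.0025,0],"spin":1.2},{"offset":[-0.0006,-0.0025,0],"spin":1.2},{"offset":[-0.0006,-0.0025,0],"spin":1.2},{"offset":[-0.0006,-0.0025,0],"spin":1.2},{"offset":[-0.0006,-0.0025,0],"spin":1.2},{"offset":[-0.0006,-0.0025,0],"spin":1.2}]'
```

```text
clock: 19.18
eef_pos: [435.0, 145.2, 36.0]
eef_rot: [3.135, -0.009, 1.28]
wrist_force: [-2.8, 4.1, 0.1]
finger_gap: 0.3
```

```bash
python3 -m crank '[{"offset":[-0.0002,-0.0005,0],"spin":0.3},{"offset":[-0.0003,-0.001,0],"spin":0.5},{"offset":[-0.0003,-0.0015,0],"spin":0.8},{"offset":[-0.0003,-0.0015,0],"spin":0.8},{"offset":[-0.0003,-0.0015,0],"spin":0.8},{"offset":[-0.0003,-0.0015,0],"spin":0.8},{"offset":[-0.0003,-0.0015,0],"spin":0.8},{"offset":[-0.0003,-0.0015,0],"spin":0.8}]'
```

```text
clock: 19.85
eef_pos: [434.6, 144.4, 36.0]
eef_rot: [3.135, -0.01, 1.294]
wrist_force: [-2.6, 11.4, -0.5]
finger_gap: 0.7
```

```bash
python3 -c "
from h import *
print(np.mean([ (manip.camera('top'),manip.read_state()['wrist_force'])[1] for _ in range(4)],0).round(2))"
```

```text
[-2.64 11.85 -0.36]
```

```bash
python3 -m crank '[{"offset":[-0.0001,-0.0003,0],"spin":0.1},{"offset":[-0.0001,-0.0006,0],"spin":0.2},{"offset":[-0.0002,-0.001,0],"spin":0.4},{"offset":[-0.0002,-0.001,0],"spin":0.4},{"offset":[-0.0002,-0.001,0],"spin":0.4},{"offset":[-0.0002,-0.001,0],"spin":0.4},{"offset":[-0.0002,-0.001,0],"spin":0.4},{"offset":[-0.0002,-0.001,0],"spin":0.4}]'
```

```text
clock: 20.72
eef_pos: [434.5, 144.3, 36.1]
eef_rot: [3.135, -0.012, 1.301]
wrist_force: [-1.6, 13.9, -0.8]
finger_gap: 0.7
```

The die has met the button. With the yaw slightly behind the handle, the inner finger corner is bearing on it, which gives a short lever. I'll turn the tool so that the outer corner pushes nearer the handle's end.

```bash
python3 -m crank '[{"offset":[0,0,0],"spin":1},{"offset":[0,0,0],"spin":2},{"offset":[0,-0.0002,0],"spin":3},{"offset":[0,-0.0003,0],"spin":4},{"offset":[0,-0.0005,0],"spin":4},{"offset":[0,-0.0005,0],"spin":4},{"offset":[0,-0.0005,0],"spin":4},{"offset":[0,-0.0005,0],"spin":4}]'
python3 -c "
from h import *
print(np.mean([ (manip.camera('top'),manip.read_state()['wrist_force'])[1] for _ in range(4)],0).round(2),manip.read_state()['eef_pos'],manip.read_state()['eef_rot'])"
```

```text
clock: 21.38
eef_pos: [434.0, 144.5, 36.0]
eef_rot: [3.136, -0.013, 1.371]
wrist_force: [-5.2, 11.5, 0.9]
finger_gap: 0.4
[-5.47 12.1   0.97] [434.01274759 144.48930509  36.01645623] [ 3.13635226 -0.01292349  1.3707923 ]
```

```bash
python3 -m crank '[{"offset":[0,-0.0005,0],"spin":0},{"offset":[0,-0.0007,0],"spin":0},{"offset":[0,-0.0009,0],"spin":0},{"offset":[0,-0.001,0],"spin":0},{"offset":[0,-0.001,0],"spin":0},{"offset":[0,-0.001,0],"spin":0},{"offset":[0,-0.001,0],"spin":0},{"offset":[0,-0.001,0],"spin":0}]'
python3 -c "
from h import *
print(np.mean([ (manip.camera('top'),manip.read_state()['wrist_force'])[1] for _ in range(4)],0).round(2),manip.read_state()['eef_pos'],manip.read_state()['eef_rot'])"
```

```text
clock: 22.25
eef_pos: [433.9, 144.4, 36.1]
eef_rot: [3.137, -0.015, 1.37]
wrist_force: [-3.5, 13.2, -0.7]
finger_gap: 0.8
[-2.85 12.7  -0.49] [433.95183297 144.36241145  36.08354783] [ 3.13657444 -0.01449756  1.37042859]
```

```bash
python3 -m crank '[{"offset":[0,-0.0008,0],"spin":0},{"offset":[0,-0.0009,0],"spin":0},{"offset":[0,-0.001,0],"spin":0},{"offset":[0,-0.0011,0],"spin":0},{"offset":[0,-0.0011,0],"spin":0},{"offset":[0,-0.0011,0],"spin":0},{"offset":[0,-0.0011,0],"spin":0},{"offset":[0,-0.0011,0],"spin":0}]'
python3 -c "
from h import *
print(np.mean([ (manip.camera('top'),manip.read_state()['wrist_force'])[1] for _ in range(4)],0).round(2),manip.read_state()['eef_pos'],manip.read_state()['eef_rot'])"
```

```text
clock: 23.12
eef_pos: [433.9, 144.1, 36.1]
eef_rot: [3.137, -0.016, 1.37]
wrist_force: [-2.0, 13.2, -1.1]
finger_gap: 0.7
[-2.75 13.34 -0.43] [433.86035848 144.12780139  36.10053425] [ 3.13686278 -0.01602962  1.37005121]
```

```bash
python3 -m crank '[{"offset":[0,-0.0009,0],"spin":0},{"offset":[0,-0.001,0],"spin":0},{"offset":[0,-0.0011,0],"spin":0},{"offset":[0,-0.0012,0],"spin":0},{"offset":[0,-0.0012,0],"spin":0},{"offset":[0,-0.0012,0],"spin":0},{"offset":[0,-0.0012,0],"spin":0},{"offset":[0,-0.0012,0],"spin":0}]'
python3 -c "
from h import *
print(np.mean([ (manip.camera('top'),manip.read_state()['wrist_force'])[1] for _ in range(4)],0).round(2),manip.read_state()['eef_pos'],manip.read_state()['eef_rot'])"
```

```text
clock: 23.98
eef_pos: [433.7, 143.6, 36.1]
eef_rot: [3.137, -0.017, 1.37]
wrist_force: [-3.1, 10.7, 0.4]
finger_gap: 0.4
[-2.89 11.83 -0.52] [433.72015408 143.65405297  36.11381984] [ 3.1372822  -0.01727318  1.36974434]
```

```bash
python3 -m crank '[{"offset":[0,-0.001,0],"spin":0},{"offset":[0,-0.0012,0],"spin":0.2},{"offset":[0,-0.0014,0],"spin":0.4},{"offset":[0,-0.0016,0],"spin":0.5},{"offset":[0,-0.0016,0],"spin":0.5},{"offset":[0,-0.0016,0],"spin":0.5},{"offset":[0,-0.0016,0],"spin":0.5},{"offset":[0,-0.0016,0],"spin":0.5}]'
python3 -c "
from h import *
print(np.mean([ (manip.camera('top'),manip.read_state()['wrist_force'])[1] for _ in range(4)],0).round(2),manip.read_state()['eef_pos'],manip.read_state()['eef_rot'])"
```

```text
clock: 24.85
eef_pos: [433.3, 142.5, 36.0]
eef_rot: [3.138, -0.018, 1.378]
wrist_force: [-3.9, 8.3, 1.0]
finger_gap: 0.3
[-4.36  8.83  1.22] [433.31478543 142.44778995  36.04520138] [ 3.13827408 -0.01775362  1.37828491]
```

```bash
python3 -m crank '[{"offset":[0,-0.0008,0],"spin":0},{"offset":[0,-0.001,0],"spin":0.2},{"offset":[-0.0001,-0.0012,0],"spin":0.4},{"offset":[-0.0001,-0.0014,0],"spin":0.5},{"offset":[-0.0001,-0.0014,0],"spin":0.5},{"offset":[-0.0001,-0.0014,0],"spin":0.5},{"offset":[-0.0001,-0.0014,0],"spin":0.5},{"offset":[-0.0001,-0.0014,0],"spin":0.5}]'
python3 -c "
from h import *
print(np.mean([ (manip.camera('top'),manip.read_state()['wrist_force'])[1] for _ in range(4)],0).round(2),manip.read_state()['eef_pos'],manip.read_state()['eef_rot'])"
```

```text
clock: 25.72
eef_pos: [433.2, 141.0, 36.0]
eef_rot: [3.138, -0.018, 1.387]
wrist_force: [-2.9, 3.5, 0.1]
finger_gap: 0.6
[-2.05  3.69 -0.09] [433.21231266 141.04568698  36.03479829] [ 3.13830346 -0.01774863  1.38697576]
```

```bash
python3 -m crank '[{"offset":[0,-0.0003,0],"spin":0},{"offset":[0,-0.0005,0],"spin":0.2},{"offset":[-0.0001,-0.0008,0],"spin":0.4},{"offset":[-0.0001,-0.0008,0],"spin":0.4},{"offset":[-0.0001,-0.0008,0],"spin":0.4},{"offset":[-0.0001,-0.0008,0],"spin":0.4},{"offset":[-0.0001,-0.0008,0],"spin":0.4},{"offset":[-0.0001,-0.0008,0],"spin":0.4}]'
python3 -c "
from h import *
print(np.mean([ (manip.camera('top'),manip.read_state()['wrist_force'])[1] for _ in range(4)],0).round(2),manip.read_state()['eef_pos'],manip.read_state()['eef_rot'])"
```

```text
clock: 26.58
eef_pos: [433.2, 140.2, 36.1]
eef_rot: [3.138, -0.018, 1.394]
wrist_force: [0.3, 2.1, -0.4]
finger_gap: 0.5
[-0.47  2.82 -0.29] [433.20911306 140.21609681  36.06680481] [ 3.13806118 -0.01776534  1.39394482]
```

```bash
python3 -m crank '[{"offset":[0,-0.0003,0],"spin":0},{"offset":[0,-0.0005,0],"spin":0.2},{"offset":[-0.0001,-0.0007,0],"spin":0.3},{"offset":[-0.0001,-0.0007,0],"spin":0.3},{"offset":[-0.0001,-0.0007,0],"spin":0.3},{"offset":[-0.0001,-0.0007,0],"spin":0.3},{"offset":[-0.0001,-0.0007,0],"spin":0.3},{"offset":[-0.0001,-0.0007,0],"spin":0.3}]'
python3 -c "
from h import *
print(np.mean([ (manip.camera('top'),manip.read_state()['wrist_force'])[1] for _ in range(4)],0).round(2),manip.read_state()['eef_pos'],manip.read_state()['eef_rot'])"
```

```text
clock: 27.45
eef_pos: [433.1, 139.6, 36.1]
eef_rot: [3.138, -0.018, 1.399]
wrist_force: [-1.6, 3.6, -0.3]
finger_gap: 0.5
[-1.25  2.56 -0.49] [433.06675649 139.5557639   36.05189546] [ 3.1381311  -0.01776615  1.39919577]
```

```bash
python3 -m crank '[{"offset":[0,-0.0003,0],"spin":0},{"offset":[0,-0.0005,0],"spin":0.2},{"offset":[-0.0001,-0.0006,0],"spin":0.3},{"offset":[-0.0001,-0.0006,0],"spin":0.3},{"offset":[-0.0001,-0.0006,0],"spin":0.3},{"offset":[-0.0001,-0.0006,0],"spin":0.3},{"offset":[-0.0001,-0.0006,0],"spin":0.3},{"offset":[-0.0001,-0.0006,0],"spin":0.3}]'
python3 -c "
from h import *
print(np.mean([ (manip.camera('top'),manip.read_state()['wrist_force'])[1] for _ in range(4)],0).round(2),manip.read_state()['eef_pos'],manip.read_state()['eef_rot'])"
```

```text
clock: 28.32
eef_pos: [433.0, 139.0, 36.1]
eef_rot: [3.138, -0.018, 1.404]
wrist_force: [-1.3, 4.1, -0.5]
finger_gap: 0.1
[-1.18  4.74 -0.59] [432.95461027 138.95718476  36.03258542] [ 3.13816915 -0.01776434  1.40446564]
```

The push fell to spring level (about 3 N). It rose again only after about 0.05 rad past first contact, so the button has clicked and is now solid. I'm backing off.

```bash
python3 -m crank '[{"offset":[0.001,0.005,0],"spin":0},{"offset":[0.003,0.012,0],"spin":0},{"offset":[0.005,0.02,0],"spin":0},{"offset":[0.007,0.028,0],"spin":0},{"offset":[0.01,0.036,0],"spin":0},{"offset":[0.013,0.044,0],"spin":0},{"offset":[0.015,0.052,0],"spin":0},{"offset":[0.015,0.052,0],"spin":0}]'
python3 -m crank '[{"offset":[0,0,0.02],"spin":0},{"offset":[0,0,0.05],"spin":0},{"offset":[0,0,0.08],"spin":0},{"offset":[0,0,0.12],"spin":-5},{"offset":[0.01,-0.01,0.15],"spin":-12},{"offset":[0.02,-0.02,0.18],"spin":-19},{"offset":[0.04,-0.03,0.19],"spin":-26},{"offset":[0.06,-0.04,0.19],"spin":-33}]'
python3 -m crank '[{"offset":[0.015,-0.01,0],"spin":-7},{"offset":[0.03,-0.02,0],"spin":-14},{"offset":[0.04,-0.03,0],"spin":-21},{"offset":[0.055,-0.035,0],"spin":-28},{"offset":[0.06,-0.04,0],"spin":-35},{"offset":[0.07,-0.04,0],"spin":-42},{"offset":[0.07,-0.04,0],"spin":-42},{"offset":[0.07,-0.04,0],"spin":-42}]'
python3 - <<'E'
from h import *
for i in range(5): p,s=wrist()
print(s['eef_pos'].round(2),s['eef_rot'].round(4)); save(p,'w10.png')
h=cv2.cvtColor(p['pixels'],cv2.COLOR_RGB2HSV); m=cv2.inRange(h,(105,150,80),(125,255,255))
n,l,st,ce=cv2.connectedComponentsWithStats(m)
for i in range(1,n):
    if st[i,4]>60:
        pts=np.argwhere(l==i)[:,::-1].astype(float)
        w=np.array([ray(p,q,54)[:2] for q in pts]); mu=w.mean(0); u,S,v=np.linalg.svd(w-mu,full_matrices=False); d=v[0]*np.sign(v[0][0]); t_=(w-mu)@d
        print(st[i],mu.round(1),(mu+d*t_.min()).round(1),(mu+d*t_.max()).round(1),np.degrees(np.arctan2(d[1],d[0])).round(2))
q=proj(p,[610,100,98]).astype(int); print(q)
x0=max(q[0]-70,0);y0=max(q[1]-60,0)
A=cv2.resize(cv2.imread('pics/w10.png')[y0:y0+130,x0:x0+130],(400,400),interpolation=2)
c=manip.camera('scene'); save(c,'s10.png'); q=proj(c,[590,100,60]).astype(int)
B=cv2.resize(cv2.imread('pics/s10.png')[q[1]-50:q[1]+50,q[0]-50:q[0]+50],(400,400),interpolation=2)
cv2.imwrite('pics/fin.png',np.hstack([A,B]))
E
```

```text
clock: 29.18
eef_pos: [448.2, 192.3, 36.0]
eef_rot: [3.138, -0.018, 1.406]
wrist_force: [-0.9, 0.3, -0.2]
finger_gap: 0.6
clock: 29.85
eef_pos: [509.7, 152.0, 229.5]
eef_rot: [3.135, -0.022, 0.824]
wrist_force: [0.1, 0.2, -0.4]
finger_gap: 0.2
clock: 30.52
eef_pos: [579.5, 111.9, 229.0]
eef_rot: [3.135, -0.021, 0.095]
wrist_force: [0.5, 0.5, 0.3]
finger_gap: 0.3
[579.28 112.16 229.64] [ 3.135  -0.0223  0.0937]
[247 267  17  29 191] [458.8 141.3] [441.  147.5] [484.9 132.1] -19.27
[299 181]
```

View pics/fin.png

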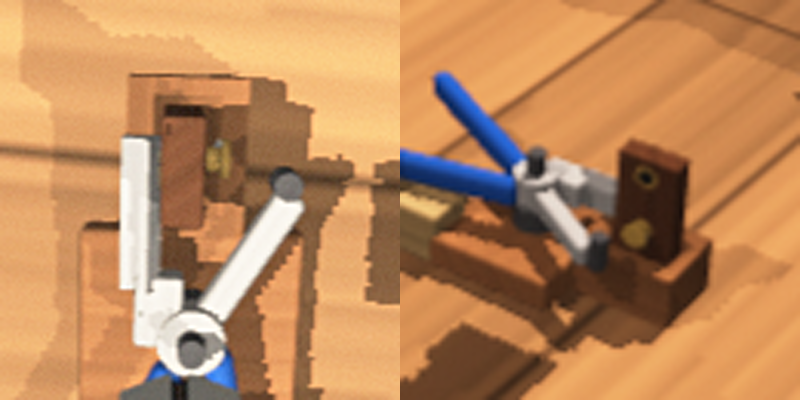

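The tag stands in the pocket and the button looks less proud than before. The die is back in its open position. I'll compare the button's protrusion before and after, and check the handle's angle.

Run:
```python
from h import *
p,s=wrist(); p9=dict(p); d=np.load('w9.npz'); p9['extrinsics']=d['E']
for q,n in((p9,'w9.png'),(p,'w10.png')):
    im=cv2.imread('pics/'+n); h=cv2.cvtColor(im,cv2.COLOR_BGR2HSV); m=cv2.inRange(h,(20,110,50),(34,255,255))
    c=proj(q,[612,97,50]); 
    pts=[ray(q,r[::-1],52)[:2] for r in np.argwhere(m) if abs(r[1]-c[0])<30 and abs(r[0]-c[1])<15]
    print(n,len(pts),np.percentile(pts,[1,50,99],axis=0).round(1).tolist() if pts else '')
t=manip.camera('top'); b=cv2.imread('pics/t4.png')
h=cv2.cvtColor(t['pixels'],cv2.COLOR_RGB2HSV); m=cv2.inRange(h,(105,150,80),(125,255,255))
n,l,st,ce=cv2.connectedComponentsWithStats(m)
for i in range(1,n):
    if st[i,4]>30:
        w=np.array([ray(t,x,54)[:2] for x in np.argwhere(l==i)[:,::-1].astype(float)]);mu=w.mean(0);dd=np.linalg.svd(w-mu,full_matrices=False)[2][0];dd*=np.sign(dd[0]);k=(w-mu)@dd
        print(st[i],(mu+dd*k.min()).round(1),(mu+dd*k.max()).round(1),np.degrees(np.arctan2(dd[1],dd[0])))
```

```text
w9.png 22 [[608.8, 89.0], [615.2, 96.9], [621.3, 100.1]]
w10.png 11 [[610.2, 95.7], [614.9, 97.4], [618.5, 101.3]]
```

```bash
python3 -m crank '[{"offset":[0,-0.03,0.01],"spin":0},{"offset":[0,-0.06,0.02],"spin":0},{"offset":[0,-0.09,0.03],"spin":0},{"offset":[0,-0.12,0.04],"spin":0},{"offset":[0,-0.15,0.05],"spin":0},{"offset":[0,-0.17,0.05],"spin":0},{"offset":[0,-0.17,0.05],"spin":0},{"offset":[0,-0.17,0.05],"spin":0}]'
python3 - <<'E'
from h import *
t0=dict(manip.camera('top')); t0['pixels']=cv2.cvtColor(cv2.imread('pics/top0.png'),cv2.COLOR_BGR2RGB)
t=manip.camera('top')
for q in(t0,t):
  h=cv2.cvtColor(q['pixels'],cv2.COLOR_RGB2HSV); m=cv2.inRange(h,(105,130,70),(125,255,255)); m[:,330:]=0
  n,l,st,ce=cv2.connectedComponentsWithStats(m)
  for i in range(1,n):
    if st[i,4]>30:
        w=np.array([ray(q,x,54)[:2] for x in np.argwhere(l==i)[:,::-1].astype(float)]);mu=w.mean(0);dd=np.linalg.svd(w-mu,full_matrices=False)[2][0];dd*=np.sign(dd[0]);k=(w-mu)@dd
        print(st[i],(mu+dd*k.min()).round(1),(mu+dd*k.max()).round(1),np.degrees(np.arctan2(dd[1],dd[0])).round(2))
print(manip.read_state()['eef_pos'])
E
```

```text
clock: 31.58
eef_pos: [579.4, -58.5, 279.5]
eef_rot: [3.135, -0.022, 0.091]
wrist_force: [-0.6, 1.2, -0.7]
finger_gap: 0.5
[245 214  13  33 146] [458.9  69.7] [530.8  90.4] 16.11
[215 217  25  47 202] [421.9 157.8] [524.2 109.3] -25.34
[257 256   6  10  38] [417.4  58.5] [437.7  63.9] 14.83
[245 214  13  33 140] [459.   69.4] [530.8  90.4] 16.32
[215 217  25  47 196] [422.7 157.2] [524.3 109.5] -25.14
[257 256   5   9  31] [419.8  60.1] [437.7  63.4] 10.26
[579.43243964 -57.10822115 279.38565565]
```

The free handle is back at its starting angle (−25.1° against −25.3°).

```bash
python3 -c "
from cell import manip
print(manip.sign_off())"
```

```text
the job is handed in; nothing more can be done
None
```

The job is done and handed in. The large walnut tag stands in the pliers' pocket, button towards the moving jaw, and the button has clicked home.

- **Squeeze:** I pushed the free handle with the shut fingers, starting about 112 mm from the pin and then turned to bear nearer its end. The push peaked at about 14 N in the readings, fell to the spring's 3 N at the click, and rose again to about 5 N some 0.05 rad after contact. I stopped there.
- **Last checks:**
  - The final picture shows the tag upright in its pocket.
  - The button's front sits about 6 mm further back than before. That is a rough colour-mask measurement; the travel should be 4 mm.
  - The free handle is back open (−25.1° against −25.3° at the start).
  - The gripper is well clear of everything.
- **Not fully settled:**
  - Two early pocket measurements were off by a few millimetres because the arm was still settling. I measured again at rest before lowering the tag.
  - The forces are readings between moves, so a brief higher peak could have been missed.
  - I did not re-measure the other objects. The arm never went near the glue, cup or screwdriver, and the moves past the tags stayed clear of them.

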